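# Ballast a hat-stand plinth and hold it in the gluing jig

### The job

Ballast the hollow wooden hat-stand plinth: stand the three metal weights upright in its three compartments, one in each. Then slide the loaded plinth along the board, without lifting it, until its back is flush against the dark wooden fence, and hold it there with one firm diagonal push of about 15 N on its sloping front, so that it is pressed against the fence and down on the board at once. Finish while still pushing, and leave everything else on the table where it is.

Things in the scene. Friction and masses are not known exactly. Their poses are not given: they have to be found in the camera images.
- jig: the gluing jig, fixed to the table: a grey board with a dark wooden fence. Origin on the table top under the middle of the board; x points across the board to the fence, y along the fence, z up. The fence is on the side away from the robot.
- bed: the jig's board: slick grey waxed laminate, 280 (x) x 320 (y) mm, top 12 mm above the table; wood slides on it with a friction of about 0.3. Same origin and axes as the jig.
- fence: dark wooden fence with two brass screws, fixed on the board: 320 mm long (y), 30 mm thick, 45 mm high. Origin at the bottom of the middle of the face that looks towards the robot (100 mm from the jig's origin, on the board's top); x points into the fence, away from the plinth, y along it.
- plinth: loose pale-wood hollow plinth, 0.18 to 0.31 kg, 86 (x) x 162 (y) x 36 mm high, with three open compartments; on the jig's board 6 to 12 cm short of the fence, turned up to 0.2 rad. Origin on its underside, 50 mm from the front's foot; x towards the fence side, y lengthwise, z up. Upright back at x = +36 mm.
- plinth_middle (a point): middle of the floor of the plinth's middle compartment: x = +8, y = 0, z = 6 mm in the plinth's frame. The other two are centred 52 mm to either side along y. Each is 40 (x) x 42 (y) mm inside; walls reach 36 mm and dividers 34 mm above the plinth's underside.
- plinth_front (a point): middle of the plinth's sloping front, which looks to the robot, 22 mm above its underside (x = -36 mm in the plinth's frame). The 45 degree slope runs from (x -50, z 8) up to (x -22, z 36) mm over the whole length.
- plinth_back (a point): middle of the plinth's upright back face (x = +36 mm), which must meet the fence
- steel_weight: loose bright steel rod standing on its end: diameter 24 mm, 62 mm high, 0.22 kg. Origin at the centre of its underside, z up.
- brass_weight: loose square brass bar standing on its end: 22 x 22 mm, 62 mm high, 0.25 kg. Origin at the centre of its underside, x and y square to its sides, z up.
- iron_weight: loose blue-painted iron weight with a knob: body diameter 30 mm up to 30 mm, neck 16 mm, knob diameter 24 mm from 41 mm up to its top at 62 mm, 0.24 kg. Origin at the centre of its underside, z up.
- hat_block: bystander: turned wooden block with a stub on top, diameter 100 mm, 130 mm high, to the right of the jig; origin under its centre
- glass_jar: bystander: lidded glass jar, diameter 72 mm, 100 mm high; origin under its centre
- glue_bottle: bystander: white bottle with a yellow cap, diameter 52 mm, 150 mm high; origin under its centre
- spool: bystander: red spool, diameter 34 mm, 50 mm high; origin under its centre
- bowl: bystander: white bowl, diameter 140 mm, 55 mm high; origin under its centre
- brush: bystander: brush lying on the table at the robot's right; origin on its underside, x along it
- pin_box: bystander: red closed box, 80 x 55 x 30 mm; origin under its centre
Things that resemble listed ones, but are neither listed nor needed, are in the scene too. Leave any purple look-alike of the plinth alone.

How it is judged:
On the way, in this order (a step that is already met when the one before it is completed fails the run):
1. all three weights stand in the plinth's compartments, let go, while the plinth is still short of the fence (z of steel_weight in the frame of plinth between -0.004 and 0.016 m and x of steel_weight in the frame of plinth between -0.012 and 0.028 m and y of steel_weight in the frame of plinth between -0.073 and 0.073 m and angle between each of steel_weight, brass_weight, iron_weight's own z axis and vertical below 0.2 rad and z of brass_weight in the frame of plinth between -0.004 and 0.016 m and x of brass_weight in the frame of plinth between -0.012 and 0.028 m and y of brass_weight in the frame of plinth between -0.073 and 0.073 m and z of iron_weight in the frame of plinth between -0.004 and 0.016 m and x of iron_weight in the frame of plinth between -0.012 and 0.028 m and y of iron_weight in the frame of plinth between -0.073 and 0.073 m and contact force between the fingers and steel_weight below 0.3 N and contact force between the fingers and brass_weight below 0.3 N and contact force between the fingers and iron_weight below 0.3 N), for 0.2 s.
2. the plinth is flush against the fence and the fingers press it against fence and board together (x of plinth_back in the frame of fence above -0.004 m and y of plinth_back in the frame of fence between -0.08 and 0.08 m and angle between the x axis of plinth and the x axis of fence, either way round below 0.035 rad and angle between plinth's own z axis and vertical below 0.05 rad and contact force between plinth and fence above 2.5 N and contact force between plinth and bed above 13 N and contact force between the fingers and plinth above 5 N and x of the grasp point in the frame of plinth below 0 m), for 0.2 s.
At the end, for the whole second after the job is handed in: For the last second: each weight upright (0.2 rad) on a compartment floor; plinth back within 4 mm of the fence, parallel within 0.035 rad, at most 80 mm off its middle; fingers push from the front with over 5 N, fence takes over 2.5 N and board over 13 N (loaded plinth weighs 9 to 10 N) (all of step 2 and z of steel_weight in the frame of plinth between -0.004 and 0.016 m and x of steel_weight in the frame of plinth between -0.012 and 0.028 m and y of steel_weight in the frame of plinth between -0.073 and 0.073 m and angle between each of steel_weight, brass_weight, iron_weight's own z axis and vertical below 0.2 rad and z of brass_weight in the frame of plinth between -0.004 and 0.016 m and x of brass_weight in the frame of plinth between -0.012 and 0.028 m and y of brass_weight in the frame of plinth between -0.073 and 0.073 m and z of iron_weight in the frame of plinth between -0.004 and 0.016 m and x of iron_weight in the frame of plinth between -0.012 and 0.028 m and y of iron_weight in the frame of plinth between -0.073 and 0.073 m); the arm keeps its last pose, push and grip.
It fails at once if a bystander is moved more than 30 mm (distance of any of hat_block, glass_jar, glue_bottle, spool, bowl, brush, pin_box from where it was at the start of the episode above 0.03 m).
It fails at once if the plinth is lifted off the board (z of plinth in the frame of jig above 0.037 m).
It also fails if it takes over 72 s, if anything falls off the work surface, if the arm or the gripper's body presses on something with over 40 N, if the wrist force passes 120 N, or if a joint passes its speed limit or range.

### The arm

A 6-joint arm with a two-finger parallel gripper is mounted at the origin on the work surface. World frame = base frame: x ahead of the robot, y to its left, z up, the work surface at z = 0. Lengths are in m, angles in rad, forces in N, time in s.
With the tool pointing down it reaches from about 0.375 to 0.9 m from the base axis. Payload 3.1 kg.
Tool frame: the origin (TCP) lies at the very end of the fingers, on their centre line; the grasp point (between the pads) lies 19 mm behind it; z points along the fingers, y is the line along which they close (so a half turn about z gives the same grasp; the last joint's range is limited). The gripper opens to 87 mm and grips with 3 to 60 N. Pads are 19 mm wide; open, the fingers measure 117 mm over their backs; the gripper's body (75 mm by 190 mm) begins 51 mm behind the grasp point.
Start: joints at [-1.446, 0.527, 1.433, -0, 1.181, -0.178], TCP at [0.187, -0.596, 0.223] pointing down, gripper open.
Joint ranges: [-3.08, 3.08], [-0.75, 2.2], [0.22, 2.44], [-1.43, 4.57], [0, 2.65], [-2.85, 2.85]. Speed limits (rad/s): [2.79, 2.79, 3.14, 3.14, 3.14, 3.14].

### API

Orientations are given as a unit quaternion [x, y, z, w].
In Python, from rig import robot gives the robot as it stands. The module is installed in compiled form; this text tells all that it offers.
- The arm moves only by the tool play_rows, never from a script. Its argument "steps" is one flat list of numbers, 5 for each row, row after row: the opening, from -1 (shut) to 1 (fully open), then the shift along the tool's x, y, z as a fraction of full scale, then the turn about the tool's z as a fraction of full scale. In form: [claw, tx, ty, tz, twist, claw, tx, ty, tz, twist, ...]. A call has exactly 10 rows; each row shifts and turns the commanded pose from where the row before left it, along the tool's axes as they then stand; what a row does not reach is not made up. Full scale, the value 1, is 0.03 m for a shift and 0.1 rad for a turn. A row lasts 1/10 s, in which the tool goes at most 50 mm and 8.59 degrees, less where a joint would pass 70% of its speed; a pose out of reach is approached as far as the arm can. A call with a number of a shift or a turn outside -1 to 1 is refused whole. A call with a gripper value outside its range is refused whole. The fingers move at their own pace and stop on an object; "grip_force" is the grip in N (left out, the last holds). Time passes only in rows, so rows that do not move let the fingers close, or fill a call up. It gives the time, the measured TCP pose, the force, the opening and the grip force at its end, in the units of the state.
- robot.get_obs(): the state, without advancing time (a new reading comes with each control period).
- robot.camera(name): name is "scene" or "side" or "wrist"; returns a dict with "image" (384x512x3 uint8, red, green, blue), "mtx" (3x3 intrinsics, pixels), "rvec" (rotation vector, rad) and "tvec" (3), from world to camera coordinates, as OpenCV has them. Camera axes: x right, y down, z forward; pixel columns grow to the right and rows downward; lengths in m; the calibration is good to about 2 mm. A picture is of the moment at which its call begins. There is no depth.
- robot.hand_in(): hands the job in; it is judged then, once.
The state is a dict: "time": time; "q": joint angles; "joint_velocities": joint speeds; "joint_torque": joint torques, N m; "position": TCP position; "tool_rot": TCP orientation; "ft_force": force on the tool from outside, world axes, zero at the start; "moment": the same for the moment, N m; "grip_width": finger opening in m; "grip_force": force on a finger pad.
Only numpy, scipy, OpenCV 4.12 (cv2) and the standard library are available. Lean on these libraries where they do the work, as an engineer would, in place of code of your own. Each camera call takes 0.05 s, during which the arm holds its last target. There are 200 camera calls.

## Working session

There is one attempt and no reset: what is moved stays moved. The work goes in short steps, Python scripts to look and compute and a tool call to move; the robot and the scene stay as the last step left them, time stands still between calls to the robot, and variables do not carry over. Pictures are saved under pics/ and viewed, at most 10 in all, crops included, and the job is handed in when it is done.

Besides the shell and the picture viewer there is one more tool, called after "Emit:" as name(argument=value, ...) on one line, values as JSON. play_rows: Moves the arm, as the interface text tells. Shift numbers are shares of 0.03 m and turn numbers shares of 0.1 rad, none past 1 either way. Its arguments: {"type":"object","properties":{"steps":{"type":"array"},"grip_force":{"type":"number"}},"required":["steps"]}

```bash
mkdir -p pics; cat > h.py <<'E'
import numpy as np, cv2, pickle, sys
from rig import robot
def shot(name, tag):
    c=robot.camera(name); pickle.dump(c,open(f'pics/{tag}.pkl','wb'))
    cv2.imwrite(f'pics/{tag}.png',cv2.cvtColor(c['image'],cv2.COLOR_RGB2BGR)); return c
def load(tag): return pickle.load(open(f'pics/{tag}.pkl','rb'))
def crop(tag,x0,y0,x1,y1,s,out):
    im=load(tag)['image'][y0:y1,x0:x1,::-1]
    cv2.imwrite(f'pics/{out}.png',cv2.resize(im,None,fx=s,fy=s,interpolation=cv2.INTER_CUBIC))
def ray(c,p):
    R=cv2.Rodrigues(np.array(c['rvec'],float))[0]; t=np.array(c['tvec'],float).ravel()
    d=R.T@np.linalg.inv(c['mtx'])@np.array([p[0],p[1],1.]); return -R.T@t, d/np.linalg.norm(d)
def onz(c,p,z):
    o,d=ray(c,p); return o+d*(z-o[2])/d[2]
def tri(*cp):
    A=np.zeros((3,3));b=np.zeros(3)
    for c,p in cp:
        o,d=ray(c,p);P=np.eye(3)-np.outer(d,d);A+=P;b+=P@o
    x=np.linalg.solve(A,b); e=[np.linalg.norm((np.eye(3)-np.outer(ray(c,p)[1],ray(c,p)[1]))@(x-ray(c,p)[0])) for c,p in cp]
    return x,max(e)
def proj(c,X): return cv2.projectPoints(np.array(X,float).reshape(-1,1,3),np.array(c['rvec'],float),np.array(c['tvec'],float),c['mtx'],None)[0].reshape(-1,2)
E
python3 - <<'E'
from h import *
a=shot('scene','sc0')['image'];b=shot('side','si0')['image']
cv2.imwrite('pics/both.png',cv2.resize(np.vstack([a,b])[:,:,::-1],None,fx=.78,fy=.78,interpolation=cv2.INTER_AREA))
for n in('sc0','si0'):
    print(n,ray(load(n),(256,192)))
E
```

```text
sc0 (array([1.16218062, 0.76854621, 0.8507659 ]), array([-0.51382645, -0.62029338, -0.59263691]))
si0 (array([0.28062716, 0.79721069, 0.56793361]), array([ 0.20817452, -0.8453025 , -0.49206408]))
```

View pics/both.png

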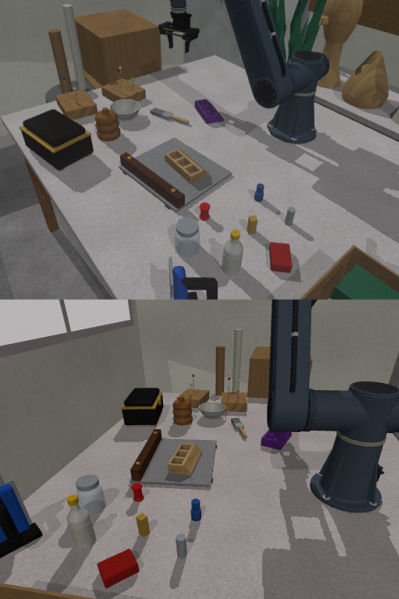

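The two views show the jig with the plinth centrally. The blue iron, brass and steel weights are at scene (332,245), (323,288), (372,276) and side (251,270), (183,288), (232,315). I'll enlarge both.

```bash
python3 - <<'E'
from h import *
crop('sc0',145,165,395,325,3.2,'c1'); crop('si0',120,150,290,350,3,'c2')
E
```

```text
(no output)
```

View pics/c1.png

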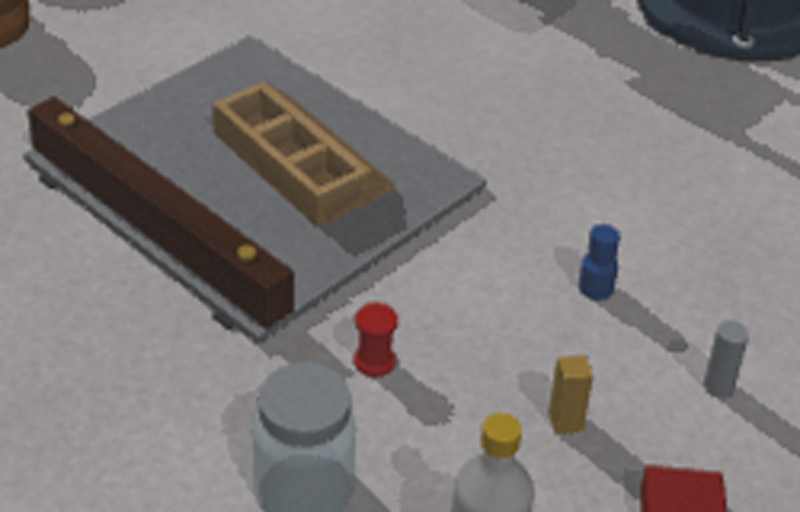

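View pics/c2.png

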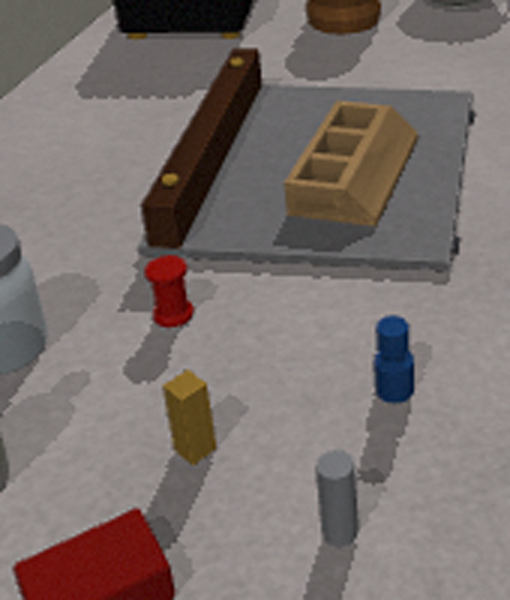

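```bash
cat > m.py <<'E'
from h import *
from scipy.optimize import least_squares
S,D=load('sc0'),load('si0')
s=lambda x,y:np.array([145+x/3.2-.2,165+y/3.2-.2]); d=lambda x,y:np.array([120+x/3-.2,150+y/3-.2])
W={'iron':((604,233),(392,325)),'brass':((575,365),(187,382)),'steel':((733,330),(336,461))}
for k,(a,b) in W.items(): print(k,*[np.round(v,4) for v in tri((S,s(*a)),(D,d(*b)))], 'onz.062',np.round(onz(S,s(*a),.062),4)[:2],np.round(onz(D,d(*b),.062),4)[:2])
def fit(pts,name,z):
    # pts: (local xyz, sc px, si px)
    L=np.array([p[0] for p in pts]);
    for p in pts: print('  tri',np.round(tri((S,s(*p[1])),(D,d(*p[2])))[0],4))
    def f(v):
        c,sn=np.cos(v[3]),np.sin(v[3]); X=L@np.array([[c,sn,0],[-sn,c,0],[0,0,1]])+v[:3]
        return np.r_[(proj(S,X)-[s(*p[1]) for p in pts]).ravel(),(proj(D,X)-[d(*p[2]) for p in pts]).ravel()]
    r=least_squares(f,[.6,.0,z,0]); print(name,np.round(r.x,4),'rms px',np.sqrt(np.mean(r.fun**2))); return r.x
fit([((.036,.081,.036),(318,194),(287,182)),((.036,-.081,.036),(215,103),(340,103)),((-.022,-.081,.036),(264,84),(387,104)),((-.022,.081,.036),(367,172),(342,193))],'plinth',.012)
fit([((0,.16,.045),(293,270),(183,208)),((.03,.16,.045),(265,290),(147,205)),((0,-.16,.045),(55,98),(260,54)),((.03,-.16,.045),(30,112),(238,48))],'fence',.012)
b=[s(561,357),s(587,356),s(591,370),s(564,374)]; print('brass sc',[np.round(onz(S,p,.062)[:2],4) for p in b])
b=[d(166,381),d(184,371),d(208,381),d(190,393)]; print('brass si',[np.round(onz(D,p,.062)[:2],4) for p in b])
for n,p in dict(spool=(376,318),jar=(305,390),bottle=(502,428),hat=(0,0)).items(): print(n,np.round(onz(S,s(*p),{'spool':.05,'jar':.1,'bottle':.15,'hat':0}[n]),3))
o=robot.get_obs(); print(o['position'],o['tool_rot'],o['grip_width'],o['q'])
E
python3 m.py
```

```text
iron [0.4396 0.2184 0.0624] 0.0013 onz.062 [0.4404 0.2196] [0.4397 0.216 ]
brass [0.562  0.3054 0.0626] 0.002 onz.062 [0.5628 0.3072] [0.5626 0.3021]
steel [0.4421 0.3531 0.0641] 0.0018 onz.062 [0.4416 0.354 ] [0.4427 0.349 ]
  tri [0.5862 0.0271 0.0475]
  tri [ 0.5831 -0.1339  0.0451]
  tri [ 0.5318 -0.128   0.0504]
  tri [0.5332 0.0284 0.0447]
plinth [ 0.5515 -0.0521  0.0106 -0.0178] rms px 0.835250221069335
  tri [0.6601 0.0909 0.0505]
  tri [0.6917 0.0963 0.0522]
  tri [ 0.7015 -0.2197  0.0511]
  tri [ 0.7284 -0.2176  0.0532]
fence [ 0.6805 -0.0657  0.006   0.1233] rms px 0.8539286697563354
brass sc [array([0.5655, 0.2954]), array([0.5493, 0.3063]), array([0.557 , 0.3177]), array([0.5756, 0.3086])]
brass si [array([0.5771, 0.3041]), array([0.569 , 0.2923]), array([0.5488, 0.2982]), array([0.5563, 0.3116])]
spool [0.642 0.174 0.05 ]
jar [0.756 0.235 0.1  ]
bottle [0.704 0.368 0.15 ]
hat [ 0.634 -0.472  0.   ]
[ 0.1869051  -0.59571206  0.22166472] [ 9.88486134e-01  1.51308336e-01  2.55503989e-05 -9.74282598e-04] 0.08689859087427225 [-1.44550857e+00  5.28381872e-01  1.43377240e+00 -8.11615659e-07
  1.18138762e+00 -1.78495506e-01]
```

Emit:
play_rows(steps=[1,0.96,-0.89,0,0,1,0.96,-0.89,0,0,1,0.96,-0.89,0,0,1,0.96,-0.89,0,0,1,0.96,-0.89,0,0,1,0.96,-0.89,0,0,1,0.96,-0.89,0,0,1,0.96,-0.89,0,0,1,0.96,-0.89,0,0,1,0.96,-0.89,0,0], grip_force=25)

```text
time: 1.1
position: [0.3823, -0.2538, 0.2224]
tool_rot: [0.989, 0.151, -0.0, -0.0]
ft_force: [0.8, -0.2, -0.4]
grip_width: 0.0872
grip_force: 0.0
```

Emit:
play_rows(steps=[1,0.96,-0.89,0,0,1,0.96,-0.89,0,0,1,0.96,-0.89,0,0,1,0.96,-0.89,0,0,1,0.96,-0.89,0,0,1,0.96,-0.89,0,0,1,0,0,0,-1,1,0,0,0,-1,1,0,0,0,-1,1,0,0,0,-1])

```text
time: 2.1
position: [0.4986, -0.0505, 0.2222]
tool_rot: [0.938, 0.347, -0.0, -0.0]
ft_force: [0.2, -0.2, 0.4]
grip_width: 0.087
grip_force: 0.0
```

Emit:
play_rows(steps=[1,0,0,0,-1,1,0,0,0,-1,1,0,0,0,-1,1,0,0,0,-1,1,0,0,0,-1,1,0,0,0,-1,1,0,0,0,-1,1,0,0,0,-1,1,0,0,0,-0.5,1,0,0,0,0])

```text
time: 3.1
position: [0.4986, -0.0508, 0.2222]
tool_rot: [0.713, 0.701, -0.0, -0.0]
ft_force: [0.3, 0.9, -1.2]
grip_width: 0.087
grip_force: 0.0
```

```bash
cat >> h.py <<'E'
def pose():
    from scipy.spatial.transform import Rotation as Ro
    o=robot.get_obs(); R=Ro.from_quat(o['tool_rot']).as_matrix()
    print('t',round(o['time'],2),'pos',np.round(o['position'],4),'yang',round(float(np.arctan2(R[1,1],R[0,1])),4),'f',np.round(o['ft_force'],1),'w',round(o['grip_width'],4),'gf',np.round(o['grip_force'],1))
    return np.array(o['position']),R
def go(target):
    p,R=pose(); d=R.T@(np.array(target)-p); print('tool shift rows',np.round(d/.03,2)); return d
E
python3 - <<'E'
from h import *
pose(); c=shot('wrist','w0'); print(ray(c,(256,192)))
crop('w0',0,0,512,384,1.5,'w0b')
E
```

```text
t 3.1 pos [ 0.4986 -0.0508  0.2222] yang -0.0172 f [ 0.3  0.9 -1.2] w 0.087 gf 0.0
(array([0.5005879 , 0.02514839, 0.38443116]), array([ 0.00149079, -0.28255395, -0.95925025]))
```

View pics/w0b.png

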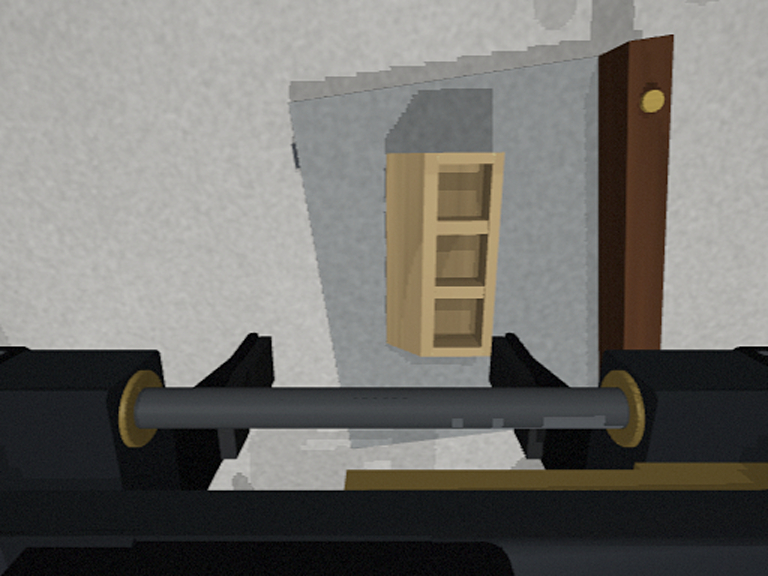

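The wrist view shows the plinth's top corners at (427,153), (504,153), (491,357), (420,356) in the 1.5x picture, and the fence at right. I'll fit these together with the first two views.

```bash
cat > f.py <<'E'
from h import *
from scipy.optimize import least_squares
S,D,Wc=load('sc0'),load('si0'),load('w0')
s=lambda x,y:np.array([145+x/3.2-.2,165+y/3.2-.2]); d=lambda x,y:np.array([120+x/3-.2,150+y/3-.2]); w=lambda x,y:np.array([x/1.5-.2,y/1.5-.2])
def fit(obs,g):
    def f(v):
        c,sn=np.cos(v[3]),np.sin(v[3]); r=[]
        for cam,L,p in obs:
            X=np.array([[c,-sn,0],[sn,c,0],[0,0,1]])@np.array(L)+v[:3]; r+=list((proj(cam,X)[0]-p))
        return np.array(r)
    r=least_squares(f,g); print(np.round(r.x,4),'rms',np.sqrt(np.mean(r.fun**2))); return r.x
P=[(.036,.081,.036),(.036,-.081,.036),(-.022,-.081,.036),(-.022,.081,.036),(-.05,.081,.008),(-.05,-.081,.008)]
wp=[w(504,153),w(491,357),w(420,356),w(427,153),w(387,153),w(387,346)]
sp=[s(318,194),s(215,103),s(264,84),s(367,172)]; dp=[d(287,182),d(340,103),d(387,104),d(342,193)]
a=[(Wc,L,p) for L,p in zip(P,wp)]; b=[(S,L,p) for L,p in zip(P,sp)]+[(D,L,p) for L,p in zip(P,dp)]
print('wrist only');fit(a,[.55,-.05,.012,0]); v=fit(a+b,[.55,-.05,.012,0])
Fp=[((0,.16,.045),w(631,44)),((0,.16,0),w(600,56)),((.03,.16,.045),w(673,36))]
F=[((0,.16,.045),s(293,270),d(183,208)),((.03,.16,.045),s(265,290),d(147,205)),((0,-.16,.045),s(55,98),d(260,54)),((.03,-.16,.045),s(30,112),d(238,48))]
fit([(Wc,L,p) for L,p in Fp]+[(S,L,p) for L,p,_ in F]+[(D,L,p) for L,_,p in F],[.68,-.06,.012,.12])
for y in(-.052,0,.052):
    c,sn=np.cos(v[3]),np.sin(v[3]); print('comp',np.round([v[0]+c*.008-sn*y,v[1]+sn*.008+c*y],4))
E
python3 f.py
python3 - <<'E'
from h import *
go([.45,.13,.222])
E
```

```text
wrist only
[ 0.5536 -0.0531  0.0129 -0.0142] rms 0.6699721221193033
[ 0.5534 -0.0532  0.0113 -0.0145] rms 0.89885707386679
[ 0.6836 -0.0625  0.0101  0.1058] rms 1.436180638427943
comp [ 0.5607 -0.1053]
comp [ 0.5614 -0.0533]
comp [ 0.5622 -0.0013]
t 3.15 pos [ 0.4986 -0.0508  0.2223] yang -0.0181 f [ 0.  -0.9  0.1] w 0.0871 gf 0.0
tool shift rows [ 6.   -1.73  0.01]
```

Emit:
play_rows(steps=[1,0.9,-0.05,0,0,1,0.9,-0.05,0,0,1,0.9,-0.05,0,0,1,0.9,-0.05,0,0,1,0.9,-0.05,0,0,1,0.9,-0.05,0,0,1,0.9,-0.05,0,0,1,0.9,-0.05,0,0,1,0.8,-0.04,0,0,1,0,0,0,0])

```text
time: 4.15
position: [0.4894, 0.1917, 0.2224]
tool_rot: [0.712, 0.702, 0.0, -0.0]
ft_force: [-0.6, 0.9, -0.1]
grip_width: 0.0869
grip_force: 0.0
```

```bash
python3 - <<'E'
from h import *
pose(); c=shot('wrist','w1'); crop('w1',90,0,390,240,2.5,'w1b')
for X in([.44,.218,.062],[.562,.305,.062],[.442,.353,.062]): print(proj(c,X))
E
```

```text
t 4.15 pos [0.4894 0.1917 0.2224] yang -0.0146 f [-0.6  0.9 -0.1] w 0.0869 gf 0.0
[[208.13501248 153.12809163]]
[[323.20555122  65.97566654]]
[[202.06854391  14.60054809]]
```

View pics/w1b.png

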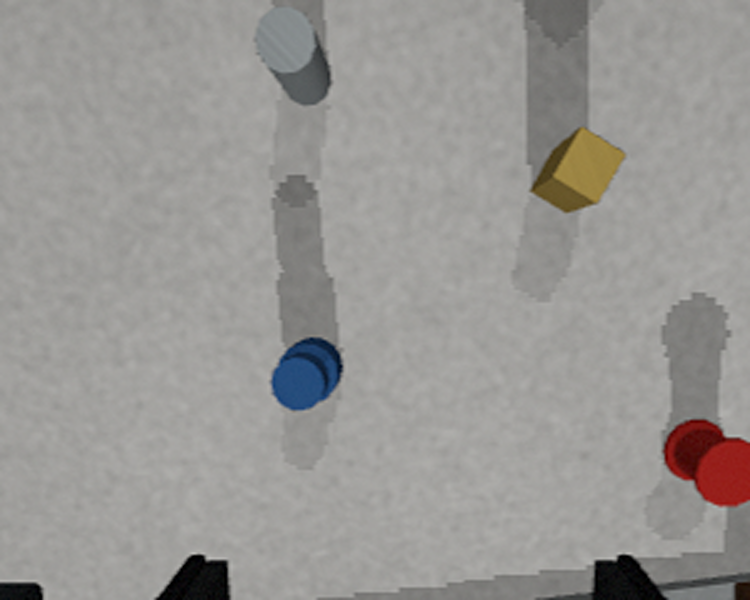

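Tops in the crop: iron (299,383), brass centre (590,165) with corners (584,128)/(625,155)/(597,203)/(555,175), steel (286,39).

```bash
python3 - <<'E'
from h import *
S,D,W=load('sc0'),load('si0'),load('w1')
s=lambda x,y:np.array([145+x/3.2-.2,165+y/3.2-.2]); d=lambda x,y:np.array([120+x/3-.2,150+y/3-.2]); w=lambda x,y:np.array([90+x/2.5-.2,y/2.5-.2])
for k,(a,b,c) in {'iron':((604,233),(392,325),(299,383)),'brass':((575,365),(187,382),(590,165)),'steel':((733,330),(336,461),(286,39))}.items():
    print(k,*[np.round(v,4) for v in tri((S,s(*a)),(D,d(*b)),(W,w(*c)))],'wrist onz',np.round(onz(W,w(*c),.062),4))
q=[onz(W,w(*p),.062)[:2] for p in((584,128),(625,155),(597,203),(555,175))]
for i in range(4):
    e=q[(i+1)%4]-q[i]; print(np.linalg.norm(e),np.arctan2(e[1],e[0]))
print(go([.441,.2175,.12]))
E
```

```text
iron [0.4403 0.2183 0.0624] 0.0016 wrist onz [0.4414 0.2181 0.062 ]
brass [0.5629 0.3053 0.063 ] 0.0022 wrist onz [0.5646 0.3051 0.062 ]
steel [0.4428 0.3525 0.0635] 0.0021 wrist onz [0.444  0.3523 0.062 ]
0.01993460671257355 -0.5396536390650075
0.020816155690164703 -2.0887096619490966
0.02084037608413954 2.586940969869654
0.020503642202094875 1.009149135007538
t 4.2 pos [0.4894 0.1903 0.2224] yang -0.015 f [ 0.5 -0.7  0.9] w 0.0871 gf 0.0
tool shift rows [ 0.88 -1.63  3.41]
[ 0.0265294  -0.04877979  0.10236556]
```

Emit:
play_rows(steps=[1,0.45,-0.82,0,0,1,0.45,-0.81,0.5,0,1,0,0,1,0,1,0,0,1,0,1,0,0,1,0,1,0,0,1,0,1,0,0,1,0,1,0,0,0.7,0,1,0,0,0,0,-1,0,0,0,0], grip_force=25)

```text
time: 5.2
position: [0.4416, 0.2164, 0.0366]
tool_rot: [0.714, 0.701, -0.0, -0.0]
ft_force: [0.0, 0.1, 0.7]
grip_width: 0.0839
grip_force: 0.0
```

Emit:
play_rows(steps=[-1,0,0,0,0,-1,0,0,0,0,-1,0,0,0,0,-1,0,0,0,0,-1,0,0,0,0,-1,0,0,0,0,-1,0,0,0,0,-1,0,0,-1,0,-1,0,0,-1,0,-1,0,0,-1,0])

```text
time: 6.2
position: [0.4409, 0.217, 0.1272]
tool_rot: [0.713, 0.701, -0.001, -0.0]
ft_force: [1.1, -0.0, 0.3]
grip_width: 0.0068
grip_force: 0.0
```

```bash
python3 - <<'E'
from h import *
go([.5614,-.0533,.123])
E
```

```text
t 6.2 pos [0.4409 0.217  0.1272] yang -0.017 f [ 1.1 -0.   0.3] w 0.0068 gf 0.0
tool shift rows [-8.94  4.17  0.14]
```

Emit:
play_rows(steps=[0.2,0,0,0,0,0.2,0,0,0,0,0.2,0,0,0,0,0.2,0,0,0,0,0.2,0,0,0,0,0.2,0,0,0,0,0.2,0,0,0,0,0.2,0,0,0,0,0.2,0,0,0,0,0.2,0,0,0,0])

```text
time: 7.2
position: [0.4414, 0.2172, 0.1266]
tool_rot: [0.713, 0.701, 0.0, 0.0]
ft_force: [-0.5, 0.2, 0.4]
grip_width: 0.0522
grip_force: 0.0
```

```bash
cat >> h.py <<'E'
def blue(im,box):
    x0,y0,x1,y1=box; a=im[y0:y1,x0:x1].astype(int); m=(a[...,2]>a[...,0]+40)&(a[...,2]>60)
    ys,xs=np.nonzero(m); return m.sum(),xs.mean()+x0,ys.mean()+y0,xs.min()+x0,xs.max()+x0,ys.min()+y0,ys.max()+y0
E
python3 - <<'E'
from h import *
pose(); a=shot('side','si1'); b=shot('scene','sc1')
print(blue(load('si0')['image'],(230,240,270,300)),blue(a['image'],(230,240,270,300)))
print(blue(load('sc0')['image'],(310,220,350,270)),blue(b['image'],(310,220,350,270)))
E
```

```text
t 7.2 pos [0.4414 0.2172 0.1266] yang -0.017 f [-0.5  0.2  0.4] w 0.0522 gf 0.0
(np.int64(274), np.float64(250.87226277372264), np.float64(269.6094890510949), np.int64(245), np.int64(257), np.int64(255), np.int64(283)) (np.int64(283), np.float64(250.84098939929328), np.float64(269.77031802120143), np.int64(245), np.int64(257), np.int64(255), np.int64(283))
(np.int64(83), np.float64(333.0843373493976), np.float64(242.8433734939759), np.int64(327), np.int64(338), np.int64(235), np.int64(251)) (np.int64(99), np.float64(333.27272727272725), np.float64(243.42424242424244), np.int64(327), np.int64(338), np.int64(235), np.int64(256))
```

Emit:
play_rows(steps=[0.2,0.03,0,1,0,0.2,0,0,1,0,0.2,0,0,1,0,0.2,0,0,0,0,-1,0,0,0,0,-1,0,0,0,0,-1,0,0,0,0,-1,0,0,0,0,-1,0,0,0,0,-1,0,0,0,0])

```text
time: 8.3
position: [0.4415, 0.2182, 0.0374]
tool_rot: [0.713, 0.701, 0.0, 0.0]
ft_force: [-0.2, -0.7, 6.7]
grip_width: 0.0229
grip_force: 24.8
```

Emit:
play_rows(steps=[-1,0,0,-1,0,-1,0,0,-1,0,-1,0,0,-1,0,-1,0,0,0,0,-1,-0.9,0.42,0,0,-1,-0.9,0.42,0,0,-1,-0.9,0.42,0,0,-1,-0.9,0.42,0,0,-1,-0.9,0.42,0,0,-1,-0.9,0.42,0,0])

```text
time: 9.3
position: [0.5136, 0.0537, 0.1251]
tool_rot: [0.713, 0.701, -0.001, -0.001]
ft_force: [-0.5, 0.2, -1.6]
grip_width: 0.0231
grip_force: 24.9
```

```bash
python3 - <<'E'
from h import *
go([.5607,-.1053,.057])
E
```

```text
t 9.3 pos [0.5136 0.0537 0.1251] yang -0.0171 f [-0.5  0.2 -1.6] w 0.0231 gf 24.9
tool shift rows [-5.27  1.67  2.26]
```

Emit:
play_rows(steps=[-1,-0.9,0.28,0,0,-1,-0.9,0.28,0,0,-1,-0.9,0.28,0,0,-1,-0.9,0.28,0,0,-1,-0.9,0.28,0,0,-1,-0.77,0.27,0,0,-1,0,0,0.5,0,-1,0,0,0.5,0,-1,0,0,0,0,-1,0,0,0,0])

```text
time: 10.3
position: [0.5607, -0.1038, 0.0953]
tool_rot: [0.713, 0.701, -0.001, -0.001]
ft_force: [0.5, -0.2, -1.7]
grip_width: 0.0231
grip_force: 24.9
```

```bash
python3 - <<'E'
from h import *
go([.5607,-.1053,.056]); a=shot('scene','sc2'); b=shot('side','si2')
A=cv2.resize(a['image'][160:260,190:310],None,fx=5,fy=5,interpolation=cv2.INTER_CUBIC)[:500,:400]
B=cv2.resize(b['image'][150:240,200:280],None,fx=5,fy=5,interpolation=cv2.INTER_CUBIC)
cv2.imwrite('pics/p2.png',np.hstack([A[:450],B])[:,:,::-1])
E
```

```text
t 10.3 pos [ 0.5607 -0.1038  0.0953] yang -0.017 f [ 0.5 -0.2 -1.7] w 0.0231 gf 24.9
tool shift rows [-0.05  0.01  1.31]
```

View pics/p2.png

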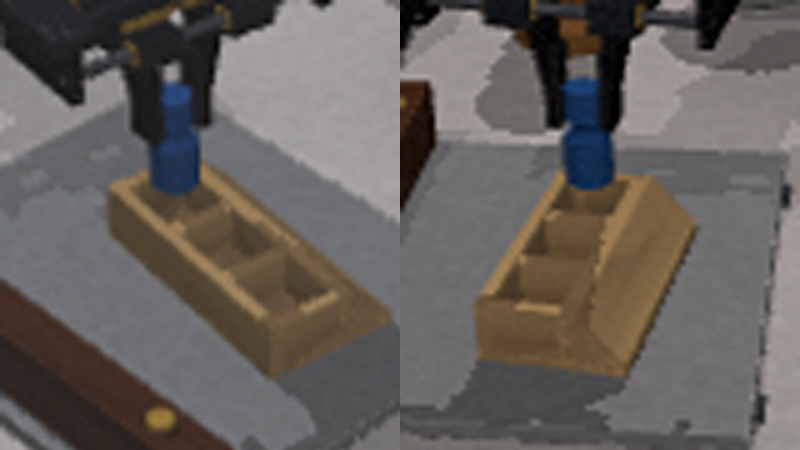

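The iron weight hangs centred over the far (-y) compartment in both views. I'll lower it.

Emit:
play_rows(steps=[-1,-0.04,0,0.5,0,-1,0,0,0.5,0,-1,0,0,0.28,0,-1,0,0,0,0,0.1,0,0,0,0,0.1,0,0,0,0,0.1,0,0,0,0,0.1,0,0,0,0,0.1,0,0,-1,0,0.1,0,0,-1,0])

```text
time: 11.4
position: [0.5609, -0.1051, 0.1183]
tool_rot: [0.713, 0.701, -0.0, -0.001]
ft_force: [0.4, -0.7, -0.9]
grip_width: 0.0473
grip_force: 0.0
```

```bash
python3 - <<'E'
from h import *
go([.4438,.3523,.115]); a=shot('scene','sc3'); b=shot('side','si3')
X=[.5607,-.1053,.018+.062]
print(proj(a,X),proj(b,X))
print(blue(a['image'],(200,160,300,240)),blue(b['image'],(200,150,300,230)))
E
```

```text
t 11.4 pos [ 0.5609 -0.1051  0.1183] yang -0.0171 f [ 0.4 -0.7 -0.9] w 0.0473 gf 0.0
tool shift rows [15.18 -4.16  0.13]
[[223.54436599 189.06043682]] [[236.90777235 179.2650081 ]]
(np.int64(106), np.float64(224.12264150943395), np.float64(195.33962264150944), np.int64(220), np.int64(228), np.int64(188), np.int64(203)) (np.int64(101), np.float64(237.54455445544554), np.float64(185.10891089108912), np.int64(233), np.int64(242), np.int64(178), np.int64(192))
```

Emit:
play_rows(steps=[0.1,0.95,-0.26,0,0,0.1,0.95,-0.26,0,0,0.1,0.95,-0.26,0,0,0.1,0.95,-0.26,0,0,0.1,0.95,-0.26,0,0,0.1,0.95,-0.26,0,0,0.1,0.95,-0.26,0,0,0.1,0.95,-0.26,0,0,0.1,0.95,-0.26,0,0,0.1,0.95,-0.26,0,0])

```text
time: 12.5
position: [0.4878, 0.182, 0.1178]
tool_rot: [0.713, 0.701, -0.0, -0.0]
ft_force: [0.1, -0.3, 1.1]
grip_width: 0.0475
grip_force: 0.0
```

Emit:
play_rows(steps=[0.1,0.95,-0.26,0,0,0.1,0.95,-0.26,0,0,0.1,0.95,-0.26,0,0,0.1,0.95,-0.26,0,0,0.1,0.95,-0.26,0,0,0.1,0.93,-0.26,0,0,0.1,0,0,0,0,0.1,0,0,0,0,0.1,0,0,0,0,0.1,0,0,0,0])

```text
time: 13.5
position: [0.4448, 0.351, 0.118]
tool_rot: [0.714, 0.701, -0.0, -0.0]
ft_force: [-0.1, -0.1, 0.6]
grip_width: 0.0476
grip_force: 0.0
```

```bash
python3 - <<'E'
from h import *
go([.4436,.3523,.036])
E
```

```text
t 13.5 pos [0.4448 0.351  0.118 ] yang -0.0185 f [-0.1 -0.1  0.6] w 0.0476 gf 0.0
tool shift rows [ 0.04 -0.04  2.73]
```

Emit:
play_rows(steps=[0.1,0.04,-0.04,0.9,0,0.1,0,0,0.9,0,0.1,0,0,0.9,0,0.1,0,0,0,0,-1,0,0,0,0,-1,0,0,0,0,-1,0,0,0,0,-1,0,0,0,0,-1,0,0,0,0,-1,0,0,0,0])

```text
time: 14.5
position: [0.4439, 0.3537, 0.0383]
tool_rot: [0.713, 0.701, 0.001, 0.0]
ft_force: [0.1, 0.9, 5.5]
grip_width: 0.0231
grip_force: 24.8
```

```bash
python3 - <<'E'
from h import *
go([.5614,-.0533,.057])
E
```

```text
t 14.5 pos [0.4439 0.3537 0.0383] yang -0.0168 f [0.1 0.9 5.5] w 0.0231 gf 24.8
tool shift rows [-13.5    4.15  -0.63]
```

Emit:
play_rows(steps=[-1,0,0,-0.95,0,-1,0,0,-0.95,0,-1,0,0,-0.95,0,-1,-0.96,0.3,0,0,-1,-0.96,0.3,0,0,-1,-0.96,0.3,0,0,-1,-0.96,0.3,0,0,-1,-0.96,0.3,0,0,-1,-0.96,0.3,0,0,-1,-0.96,0.3,0,0])

```text
time: 15.5
position: [0.5026, 0.1495, 0.1224]
tool_rot: [0.713, 0.701, -0.0, -0.0]
ft_force: [-0.5, -0.4, -2.4]
grip_width: 0.0236
grip_force: 24.9
```

Emit:
play_rows(steps=[-1,-0.96,0.3,0,0,-1,-0.96,0.3,0,0,-1,-0.96,0.3,0,0,-1,-0.96,0.3,0,0,-1,-0.96,0.3,0,0,-1,-0.96,0.3,0,0,-1,-0.96,0.25,0,0,-1,0,0,0.9,0,-1,0,0,0,0,-1,0,0,0,0])

```text
time: 16.5
position: [0.5596, -0.0513, 0.0949]
tool_rot: [0.713, 0.701, -0.001, -0.002]
ft_force: [-0.6, -0.3, -2.3]
grip_width: 0.0234
grip_force: 24.9
```

```bash
python3 - <<'E'
from h import *
go([.5614,-.0533,.057])
E
```

```text
t 16.5 pos [ 0.5596 -0.0513  0.0949] yang -0.0169 f [-0.6 -0.3 -2.3] w 0.0234 gf 24.9
tool shift rows [-0.07  0.07  1.26]
```

Emit:
play_rows(steps=[-1,-0.06,0.07,0.5,0,-1,0,0,0.5,0,-1,0,0,0.27,0,-1,0,0,0,0,0.1,0,0,0,0,0.1,0,0,0,0,0.1,0,0,0,0,0.1,0,0,0,0,0.1,0,0,-1,0,0.1,0,0,-1,0])

```text
time: 17.5
position: [0.5623, -0.0536, 0.1175]
tool_rot: [0.713, 0.701, -0.001, -0.001]
ft_force: [0.6, -0.1, -0.2]
grip_width: 0.0471
grip_force: 0.0
```

```bash
python3 - <<'E'
from h import *
go([.564,.3052,.118]); a=shot('scene','sc4'); b=shot('side','si4')
A=cv2.resize(a['image'][160:250,200:280],None,fx=5,fy=5,interpolation=cv2.INTER_CUBIC)
B=cv2.resize(b['image'][150:240,200:280],None,fx=5,fy=5,interpolation=cv2.INTER_CUBIC)
cv2.imwrite('pics/p4.png',np.hstack([A,B])[:,:,::-1])
E
```

```text
t 17.5 pos [ 0.5623 -0.0536  0.1175] yang -0.0172 f [ 0.6 -0.1 -0.2] w 0.0471 gf 0.0
tool shift rows [ 1.196e+01 -1.500e-01 -1.000e-02]
```

View pics/p4.png

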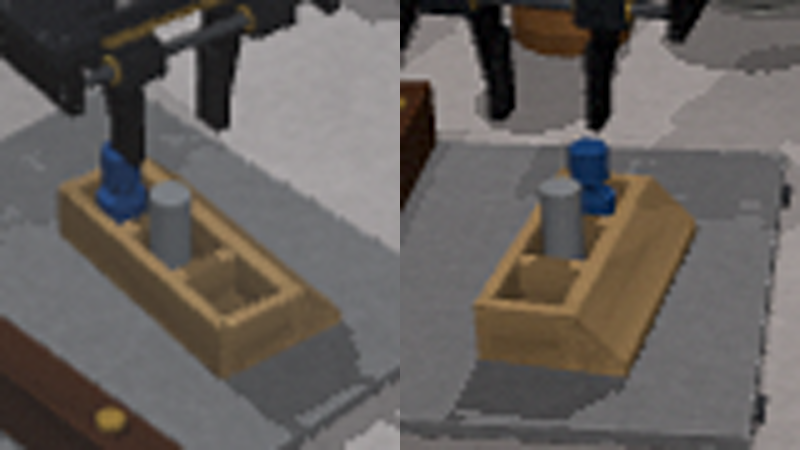

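Steel stands in the middle and iron in the far compartment; the near (+y) one is free for the brass.

Emit:
play_rows(steps=[0.1,1,0,0,0,0.1,1,0,0,0,0.1,1,-0.05,0,0,0.1,1,0,0,0,0.1,1,-0.05,0,0,0.1,1,0,0,0,0.1,1,-0.05,0,0,0.1,1,0,0,0,0.1,1,0,0,0,0.1,1,0,0,0])

```text
time: 18.6
position: [0.5631, 0.2474, 0.1169]
tool_rot: [0.713, 0.701, -0.0, -0.0]
ft_force: [0.4, 0.1, -1.3]
grip_width: 0.0477
grip_force: 0.0
```

Emit:
play_rows(steps=[0.1,1,0,0,0,0.1,0.96,0,0,0,0.1,0,0,0,1,0.1,0,0,0,1,0.1,0,0,0,1,0.1,0,0,0,1,0.1,0,0,0,1,0.1,0,0,0,0.27,0.1,0,0,0,0,0.1,0,0,0,0])

```text
time: 19.6
position: [0.5645, 0.305, 0.1173]
tool_rot: [0.871, 0.492, -0.0, -0.0]
ft_force: [0.2, -0.9, 0.4]
grip_width: 0.048
grip_force: 0.0
```

```bash
python3 - <<'E'
from h import *
go([.564,.3052,.036])
E
```

```text
t 19.6 pos [0.5645 0.305  0.1173] yang -0.5426 f [ 0.2 -0.9  0.4] w 0.048 gf 0.0
tool shift rows [-0.   -0.02  2.71]
```

Emit:
play_rows(steps=[0.1,0,0,0.9,0,0.1,0,0,0.9,0,0.1,0,0,0.9,0,0.1,0,0,0,0,-1,0,0,0,0,-1,0,0,0,0,-1,0,0,0,0,-1,0,0,0,0,-1,0,0,0,0,-1,0,0,0,0])

```text
time: 20.6
position: [0.5652, 0.3054, 0.0378]
tool_rot: [0.871, 0.491, 0.001, 0.0]
ft_force: [-1.2, 1.1, 5.5]
grip_width: 0.0216
grip_force: 24.9
```

Emit:
play_rows(steps=[-1,0,0,-0.95,0,-1,0,0,-0.95,0,-1,0,0,-0.95,0,-1,0,0,0,-1,-1,0,0,0,-1,-1,0,0,0,-1,-1,0,0,0,-1,-1,0,0,0,-1,-1,0,0,0,-0.28,-1,0,0,0,0])

```text
time: 21.6
position: [0.5642, 0.3049, 0.1215]
tool_rot: [0.713, 0.701, -0.001, -0.0]
ft_force: [0.6, 0.4, -2.4]
grip_width: 0.0218
grip_force: 24.9
```

```bash
python3 - <<'E'
from h import *
go([.5622,-.0013,.056])
E
```

```text
t 21.6 pos [0.5642 0.3049 0.1215] yang -0.0172 f [ 0.6  0.4 -2.4] w 0.0218 gf 24.9
tool shift rows [-10.2    0.11   2.19]
```

Emit:
play_rows(steps=[-1,-1,0.01,0,0,-1,-1,0.01,0,0,-1,-1,0.01,0,0,-1,-1,0.01,0,0,-1,-1,0.01,0,0,-1,-1,0.01,0,0,-1,-1,0.01,0,0,-1,-1,0.01,0,0,-1,-1,0.01,0,0,-1,-1,0.01,0,0])

```text
time: 22.6
position: [0.5628, 0.0038, 0.1221]
tool_rot: [0.713, 0.701, 0.0, 0.0]
ft_force: [0.3, -0.3, -2.3]
grip_width: 0.0217
grip_force: 24.9
```

Emit:
play_rows(steps=[-1,-0.2,0,0,0,-1,0,0,0.9,0,-1,0,0,0,0,-1,0,0,0,0,-1,0,0,0.5,0,-1,0,0,0.5,0,-1,0,0,0.25,0,-1,0,0,0,0,0.1,0,0,0,0,0.1,0,0,0,0])

```text
time: 23.6
position: [0.5639, -0.001, 0.0588]
tool_rot: [0.713, 0.701, 0.001, 0.001]
ft_force: [-0.8, -0.5, 0.5]
grip_width: 0.0311
grip_force: 0.0
```

```bash
python3 - <<'E'
from h import *
go([.5622,-.0013,.056])
E
```

```text
t 23.6 pos [ 0.5639 -0.001   0.0588] yang -0.0158 f [-0.8 -0.5  0.5] w 0.0311 gf 0.0
tool shift rows [-0.01 -0.06  0.09]
```

Emit:
play_rows(steps=[0.1,0,0,0,0,0.1,0,0,0,0,0.1,0,0,-1,0,0.1,0,0,-1,0,0.1,0,0,-1,0,1,-0.5,-0.75,0,0,1,-0.5,-0.75,0,0,1,-0.5,-0.75,0,0,1,-0.4,-0.75,0,0,1,0,0,0,1])

```text
time: 24.6
position: [0.4683, -0.0569, 0.1476]
tool_rot: [0.748, 0.663, -0.001, -0.002]
ft_force: [0.8, 1.4, 0.2]
grip_width: 0.0799
grip_force: 0.0
```

```bash
python3 - <<'E'
from h import *
pose(); a=shot('scene','sc5'); b=shot('side','si5')
A=cv2.resize(a['image'][160:250,200:280],None,fx=5,fy=5,interpolation=cv2.INTER_CUBIC)
B=cv2.resize(b['image'][150:240,200:280],None,fx=5,fy=5,interpolation=cv2.INTER_CUBIC)
cv2.imwrite('pics/p5.png',np.hstack([A,B])[:,:,::-1])
E
```

```text
t 24.6 pos [ 0.4683 -0.0569  0.1476] yang -0.1204 f [0.8 1.4 0.2] w 0.0799 gf 0.0
```

View pics/p5.png

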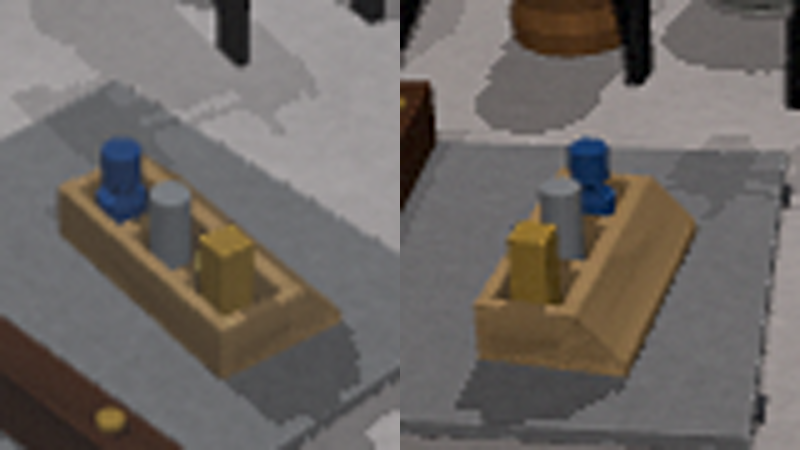

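Emit:
play_rows(steps=[1,0,0,0,1,1,0,0,0,1,1,0,0,0,1,1,0,0,0,1,1,0,0,0,1,1,0,0,0,1,1,0,0,0,1,1,0,0,0,1,1,0,0,0,1,1,0,0,0,1])

```text
time: 25.7
position: [0.4727, -0.0564, 0.1478]
tool_rot: [0.974, 0.225, 0.0, 0.0]
ft_force: [0.3, 0.2, -0.3]
grip_width: 0.0868
grip_force: 0.0
```

Emit:
play_rows(steps=[1,0,0,0,1,1,0,0,0,1,1,0,0,0,1,1,0,0,0,0.4,1,0,0,0,0,1,0,0,0,0,1,0,0,0,0,1,0,0,0,0,1,0,0,0,0,1,0,0,0,0])

```text
time: 26.7
position: [0.4719, -0.0565, 0.1476]
tool_rot: [0.998, 0.057, 0.0, -0.0]
ft_force: [-0.4, -0.3, 0.8]
grip_width: 0.0866
grip_force: 0.0
```

```bash
python3 - <<'E'
from h import *
p,R=pose(); print(R[:,0]); c=shot('wrist','w2'); crop('w2',0,0,512,384,1.5,'w2b')
go([.473,-.058,.028])
E
```

```text
t 26.7 pos [ 0.4719 -0.0565  0.1476] yang -1.4558 f [-0.4 -0.3  0.8] w 0.0866 gf 0.0
[9.93391950e-01 1.14771226e-01 1.17804413e-05]
t 26.75 pos [ 0.4719 -0.0565  0.1475] yang -1.4558 f [-0.  -0.4 -0.4] w 0.0873 gf 0.0
tool shift rows [0.03 0.05 3.98]
```

View pics/w2b.png

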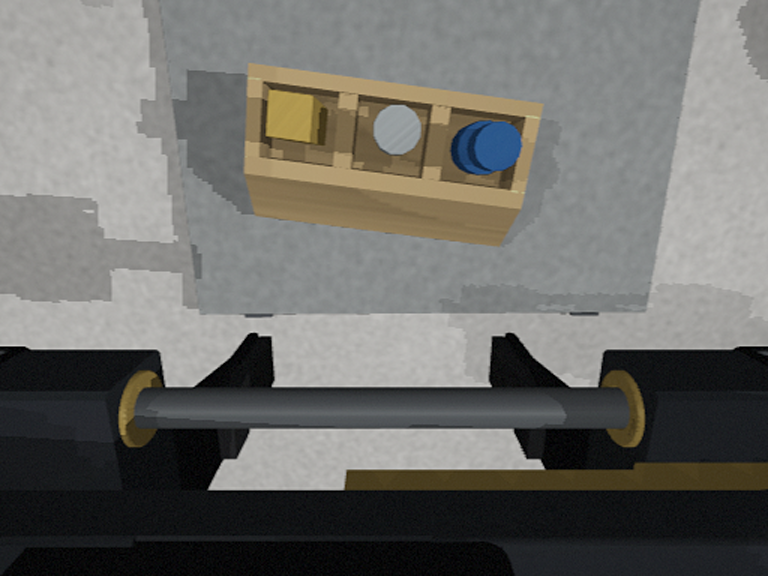

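All three weights stand upright in their compartments. The board's front edge is level in the wrist picture (row about 312), so the tool is square to the fence. I'll descend, then push.

Emit:
play_rows(steps=[1,0,0,0.9,0,1,0,0,0.9,0,1,0,0,0.9,0,1,0,0,0.9,0,1,0,0,0.35,0,1,0,0,0,0,1,0.2,0,0,0,1,0.2,0,0,0,1,0.2,0,0,0,1,0.2,0,0,0])

```text
time: 27.75
position: [0.4967, -0.0538, 0.03]
tool_rot: [0.998, 0.057, 0.001, 0.0]
ft_force: [-4.6, -1.6, 1.1]
grip_width: 0.0869
grip_force: 2.1
```

Emit:
play_rows(steps=[1,0.2,0,0,0,1,0.2,0,0,0,1,0.2,0,0,0,1,0.2,0,0,0,1,0.2,0,0,0,1,0.2,0,0,0,1,0.2,0,0,0,1,0.1,0,0,0,1,0,0,0,0,1,0,0,0,0])

```text
time: 28.75
position: [0.539, -0.0481, 0.0295]
tool_rot: [0.998, 0.058, -0.002, -0.0]
ft_force: [-4.6, 0.3, 5.2]
grip_width: 0.0871
grip_force: 3.5
```

```bash
python3 - <<'E'
from h import *
p,R=pose(); print('to fence',(np.array([.6836,-.0625])-p[:2])@R[:2,0])
E
```

```text
t 28.75 pos [ 0.539  -0.0481  0.0295] yang -1.4548 f [-4.6  0.3  5.2] w 0.0871 gf 3.5
to fence 0.1419977826446538
```

Emit:
play_rows(steps=[1,0.2,0,0,0,1,0.2,0,0,0,1,0.2,0,0,0,1,0.2,0,0,0,1,0.2,0,0,0,1,0.2,0,0,0,1,0.2,0,0,0,1,0.1,0,0,0,1,0,0,0,0,1,0,0,0,0])

```text
time: 29.75
position: [0.5837, -0.043, 0.0296]
tool_rot: [0.998, 0.058, -0.002, -0.0]
ft_force: [-3.5, -0.2, 5.9]
grip_width: 0.087
grip_force: 3.3
```

Emit:
play_rows(steps=[1,0.05,0,0,0,1,0.05,0,0,0,1,0.05,0,0,0,1,0.05,0,0,0,1,0.05,0,0,0,1,0.05,0,0,0,1,0.05,0,0,0,1,0,0,0,0,1,0,0,0,0,1,0,0,0,0])

```text
time: 30.75
position: [0.5933, -0.0418, 0.0295]
tool_rot: [0.998, 0.058, -0.003, -0.0]
ft_force: [-5.6, -2.0, 6.7]
grip_width: 0.0871
grip_force: 4.2
```

```bash
python3 - <<'E'
from h import *
p,R=pose(); print('to fence',(np.array([.6836,-.0625])-p[:2])@R[:2,0])
E
```

```text
t 30.75 pos [ 0.5933 -0.0418  0.0295] yang -1.4546 f [-5.6 -2.   6.7] w 0.0871 gf 4.2
to fence 0.08728782632943806
```

Emit:
play_rows(steps=[1,0.04,0,0,0,1,0.04,0,0,0,1,0,0,0,0,1,0,0,0,0,1,0,0,0,0,1,0,0,0,0,1,0,0,0,0,1,0,0,0,0,1,0,0,0,0,1,0,0,0,0])

```text
time: 31.75
position: [0.5947, -0.0416, 0.0295]
tool_rot: [0.998, 0.058, -0.004, -0.0]
ft_force: [-7.4, -1.2, 7.7]
grip_width: 0.0867
grip_force: 5.3
```

Emit:
play_rows(steps=[1,0.04,0,0,0,1,0.04,0,0,0,1,0,0,0,0,1,0,0,0,0,1,0,0,0,0,1,0,0,0,0,1,0,0,0,0,1,0,0,0,0,1,0,0,0,0,1,0,0,0,0])

```text
time: 32.75
position: [0.5948, -0.0415, 0.0294]
tool_rot: [0.998, 0.058, -0.006, -0.0]
ft_force: [-10.5, -2.1, 10.9]
grip_width: 0.0872
grip_force: 7.6
```

```bash
python3 - <<'E'
from h import *
pose(); a=shot('scene','sc6'); b=shot('side','si6')
A=cv2.resize(a['image'][170:280,150:250],None,fx=4,fy=4,interpolation=cv2.INTER_CUBIC)
B=cv2.resize(b['image'][150:260,160:260],None,fx=4,fy=4,interpolation=cv2.INTER_CUBIC)
cv2.imwrite('pics/p6.png',np.hstack([A,B])[:,:,::-1])
E
```

```text
t 32.75 pos [ 0.5948 -0.0415  0.0294] yang -1.4539 f [-10.5  -2.1  10.9] w 0.0872 gf 7.6
```

View pics/p6.png

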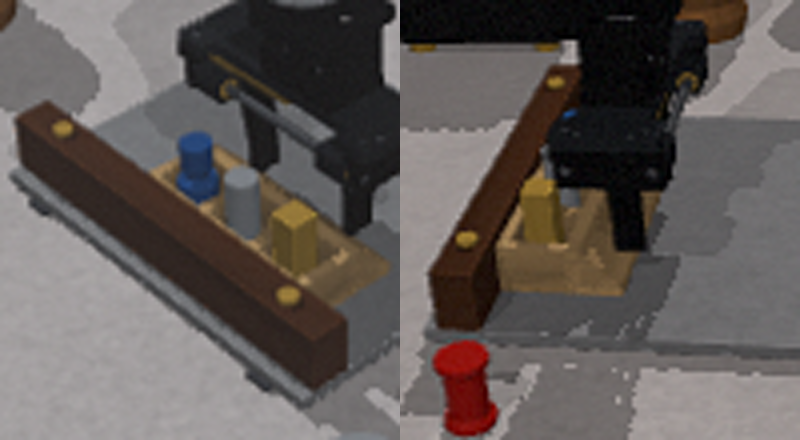

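The plinth sits flush along the fence in both views, with the weights upright. I'll add a small push for margin, then hand in.

Emit:
play_rows(steps=[1,0.03,0,0,0,1,0,0,0,0,1,0,0,0,0,1,0,0,0,0,1,0,0,0,0,1,0,0,0,0,1,0,0,0,0,1,0,0,0,0,1,0,0,0,0,1,0,0,0,0])

```text
time: 33.85
position: [0.5949, -0.0415, 0.0294]
tool_rot: [0.998, 0.059, -0.007, -0.001]
ft_force: [-12.3, -3.2, 11.1]
grip_width: 0.0871
grip_force: 8.5
```

```bash
python3 - <<'E'
from h import *
pose(); print(robot.hand_in())
E
```

```text
t 33.85 pos [ 0.5949 -0.0415  0.0294] yang -1.4537 f [-12.3  -3.2  11.1] w 0.0871 gf 8.5
the job is handed in; nothing more can be done
None
```

I handed the job in at about 34 s, and the hand-in returned no verdict: all three weights stand upright in the plinth, which looks flush against the fence in the camera views, held by a diagonal push of about 17 N (just over the 15 N asked).

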